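# Press the keyed birdhouse post home in the display base

## Robot

A 6-joint arm with a two-finger parallel gripper is mounted at the origin on the work surface. World frame = base frame: x ahead of the robot, y to its left, z up, the work surface at z = 0. Lengths are in m, angles in rad, forces in N, time in s.
With the tool pointing down it reaches from about 0.25 to 0.8 m from the base axis. Payload 8.5 kg.
Tool frame: the origin (TCP) lies on the front face of the gripper's body, between the roots of the fingers; the fingertips stand 73 mm ahead of it and the grasp point (between the pads) lies 54 mm ahead of it (bot.hold_point_z is the distance from the TCP to the grasp point, in m); z points along the fingers, y is the line along which they close (so a half turn about z gives the same grasp; the last joint's range is limited). The gripper opens to 85 mm and grips with 20 to 120 N. Pads are 22 mm wide; open, the fingers measure 114 mm over their backs; the gripper's body (76 mm by 85 mm) begins 54 mm behind the grasp point. The pads swing forward as they close: fully open they stand 13 mm farther back than shut.
Start: joints at [1.269, 0.238, -0.013, 1.319, 0, 1.571], TCP at [0.156, 0.501, 0.304] pointing down, gripper open.
Joint ranges: [-2.66, 2.66], [-1.03, 1.9], [-1.14, 1.46], [-1.82, 2.27], [-1.45, 1.34], [-3.14, 3.14]. Speed limits (rad/s): [2.22, 2.22, 2.79, 3.14, 3.14, 3.14].

## Interface

Orientations are given as a unit quaternion [x, y, z, w].
In Python, from station import bot, viewer, nets gives the robot as it stands.
- The arm moves only by the tool arm_command, never from a script. Its argument "deltas" is a list of rows, each a list of 7 numbers: the shift along the tool's x, y, z normalised to -1 to 1, where 1 is 150 mm, then the turn, a rotation vector about the tool's x, y, z normalised to -1 to 1, where 1 is 6 degrees, then the closure, from 0 (fully open) to 1 (shut). A call has 1 to 10 rows; each row shifts and turns the commanded pose from where the row before left it, along the tool's axes as they then stand; what a row does not reach is not made up. A row lasts 1/12 s, in which the tool goes at most 41.7 mm and 7.16 degrees, less where a joint would pass 70% of its speed; a pose out of reach is approached as far as the arm can. A call with a number of a shift or a turn outside -1 to 1 is refused whole. A call with a gripper value outside its range is refused whole. The fingers move at their own pace and stop on an object; "grip_force" is the grip in N (left out, the last holds). Time passes only in rows, so rows that do not move let the fingers close. It gives the time, the measured TCP pose, the force, the opening and the grip force at its end, in the units of the state.
- bot.read_state(): the state, without advancing time (a new reading comes with each control period).
- viewer.camera(name): name is "scene" or "top" or "wrist"; returns a dict with "img" (420x560x3 uint8, red, green, blue), "depth" (420x560 float32, m along the optical axis (not along the pixel's ray), 0 where there is no reading), "K" (3x3 intrinsics, pixels), "k1" (the pictures are not rectified: a ray, as slopes to the right and down, at radius r is drawn at 1 + k1 r^2 times it, then the intrinsics apply), "T" (4x4, takes a point from camera to world coordinates). Camera axes: x right, y down, z forward; pixel columns grow to the right and rows downward; lengths in m; the calibration is good to about 2 mm. A picture is of the moment at which its call begins.
- bot.hand_in(): hands the job in; it is judged then, once.
Trained networks look in a picture, given as the dict that the camera call returned (one of the last four; its "shot" number tells which), for a name from the list of things; names that differ only in an ending like _2 or _b are one class to them, and where a whole thing is asked for, a point or a joint stands for the part that bears it (a point fixed in the world has none). Each returns a list of dicts, best first, with "confidence" (0 to 1); they miss things now and then, are a little off and sometimes report something else, mostly with a low value. They report only what shows in the picture. A call takes as long as a camera call.
- nets.search_frame(query, picture): "centre" ([x, y, z] in m, in world coordinates, good to about 4 mm: the middle of the surface that is visible of it).
- nets.tip_of(query, picture): "centre" ([x, y, z] in m, in world coordinates, good to about 4 mm: a listed point, or the origin of a listed thing).
The state is a dict: "time_s": time; "joint_positions": joint angles; "joint_vel": joint speeds; "effort": joint torques, N m; "ee_pos": TCP position; "eef_rot": TCP orientation; "contact_force": force on the tool from outside, world axes, zero at the start; "ft_torque": the same for the moment, N m; "gripper_width": opening from 0.0 (shut) to 1.0 (fully open); "grip_force": force on a finger pad.
Only numpy, scipy, OpenCV 4.12 (cv2) and the standard library are available. Lean on these libraries where they do the work, as an engineer would, in place of code of your own. Each camera call takes 0.05 s, during which the arm holds its last target. There are 200 camera calls.

## Task

Take the post with the little birdhouse on it out of the drying rack and push its shaft into the hub of the round display base, turning it until the key drops into the keyway, then keep pushing against the spring in the hub until the post's collar sits flat on the hub. Leave the egg post and the hen post standing in the rack. Finish while still gripping the birdhouse and holding it pressed fully home: do not let go, because the spring would push it out again.

Things in the scene. Friction and masses are not known exactly. Their poses are not given: they have to be found in the camera images.
- house_center (a point): Centre of the square white birdhouse (36 x 36 x 44 mm, gable roof 18 mm higher) on top of the loose post (90 g, 98 mm tall), 60 mm above its foot: the place to grip, best across the plain gable walls at +x and -x (36 mm). A dark round entrance hole marks the +x wall; the roof ridge runs along x. In the rack x points away from the robot, give or take 45 degrees.
- post_foot (a point): Centre of the underside of the birdhouse post, same axes. Up from it: round shaft 20 mm in diameter, 32 mm long, 3 mm chamfer at the foot; collar 44 mm in diameter from 32 to 36 mm; then the house. One key 6 mm wide stands out to 16 mm from the axis on the +x side, below the entrance hole, from 12 mm above the foot up to the collar; below it the shaft is plain.
- hub_mouth (a point): Centre of the bore's mouth in the flat top of the hub, 46 mm above the table, a wooden boss 56 mm in diameter. Bore 22 mm in diameter with one keyway 8 mm wide, reaching 17.5 mm from the axis at +x, over the whole depth. x points to the keyway: away from the robot, give or take 30 degrees. Post home: collar on this face, foot 32 mm below this point.
- base: Fixed round plywood display base, 150 mm in diameter, 12 mm thick, with the hub in its middle; origin at the centre of its underside, same axes as hub_mouth.
- plunger (a joint): Spring plunger (steel disc) in the bore, m pressed down: 0 at rest with its top 24 mm below the hub's top face, 0.008 with the post fully home, stop at 0.010. It pushes up with about 4 N at first touch and 10 N with the post home, and lifts the post if it is let go.
- rack: Fixed plywood drying rack, 75 mm (x) by 270 mm (y), top 48 mm above the table, with three 35 mm holes along its y axis at -85, 0 and +85 mm; origin at the centre of its underside. Three posts hang in the holes by their collars, in any order: birdhouse, egg, hen; house_center starts 76 mm above the table, the foot 16 mm.
- egg_center (a point): Another loose post in the rack, a white egg 36 mm in diameter on its collar, no key; point 60 mm above its foot, top about 105 mm above the table. Leave it in the rack.
- hen_center (a point): Another loose post in the rack, a terracotta hen 38 mm in diameter on its collar, no key; point 60 mm above its foot, top about 105 mm above the table. Leave it in the rack.

How it is judged:
By the outcome, as a careful person would: the job done as asked, in the order asked, and still so for the second after the job is handed in, while the arm keeps its last pose, push and grip.
It also fails if it takes over 40 s, if anything falls off the work surface, if the arm or the gripper's body presses on something with over 40 N, if the wrist force passes 120 N, or if a joint passes its speed limit or range.

## Working session

There is one attempt and no reset: what is moved stays moved. The work goes in short steps, Python scripts to look and compute and a tool call to move; the robot and the scene stay as the last step left them, time stands still between calls to the robot, and variables do not carry over. Pictures are saved under pics/ and viewed, at most 10 in all, crops included, and the job is handed in when it is done.

Besides the shell and the picture viewer there is one more tool, called after "Call:" by a JSON object that holds its "name" and its "arguments", one argument or row to a line. arm_command: Moves the arm, as the interface text tells. Its arguments: {"type":"object","properties":{"deltas":{"type":"array"},"grip_force":{"type":"number"}},"required":["deltas"]}

```bash
ls; mkdir -p pics
cat > h.py <<'E'
import numpy as np, cv2
from scipy.spatial.transform import Rotation as R
from station import bot, viewer, nets
def px2w(c,u,v,d=None):
    K=c["K"];x=(u-K[0,2])/K[0,0];y=(v-K[1,2])/K[1,1];rd=np.hypot(x,y);r=rd
    for _ in range(10): r=rd/(1+c["k1"]*r*r)
    s=r/rd if rd>0 else 1
    return s*x,s*y
def cloud(c):
    h,w=c["depth"].shape;v,u=np.mgrid[:h,:w].astype(float)
    K=c["K"];x=(u-K[0,2])/K[0,0];y=(v-K[1,2])/K[1,1];rd=np.hypot(x,y);r=rd.copy()
    for _ in range(10): r=rd/(1+c["k1"]*r*r)
    s=np.where(rd>0,r/np.maximum(rd,1e-9),1);d=c["depth"]
    P=np.stack([x*s*d,y*s*d,d],-1)@c["T"][:3,:3].T+c["T"][:3,3]
    P[d==0]=np.nan
    return P
E
python3 - <<'E'
from h import *
s=bot.read_state();print(s["time_s"],s["ee_pos"],s["eef_rot"])
for n in["top","scene"]:
    c=viewer.camera(n);cv2.imwrite(f"pics/{n}0.png",c["img"][...,::-1]);print(n,c["T"].round(3).tolist(),c["K"][0,0])
    for q in["house_center","post_foot","hub_mouth","base","rack","egg_center","hen_center"]:
        print(q,[(np.round(d["centre"],3).tolist(),round(d["confidence"],2)) for d in nets.tip_of(q,c)[:2]])
E
```

```text
pics
0.0 [0.15596435 0.50097296 0.30327353] [ 1.50324925e-01  9.88636388e-01 -7.07309302e-04 -9.03511562e-05]
top [[-0.015, -0.99, 0.142, 0.371], [-1.0, 0.014, -0.009, 0.065], [0.007, -0.142, -0.99, 1.146], [0.0, 0.0, 0.0, 1.0]] 533.0920265448196
house_center [([0.556, 0.078, 0.073], 0.96)]
post_foot []
hub_mouth [([0.484, -0.19, 0.048], 0.9)]
base [([0.492, -0.186, 0.002], 0.79)]
rack [([0.54, 0.161, 0.0], 0.96)]
egg_center [([0.537, 0.16, 0.073], 0.56)]
hen_center [([0.52, 0.247, 0.078], 0.94)]
scene [[-0.795, 0.513, -0.324, 0.768], [0.607, 0.671, -0.426, 0.401], [-0.001, -0.535, -0.845, 0.736], [0.0, 0.0, 0.0, 1.0]] 476.5911537218971
house_center [([0.554, 0.077, 0.076], 0.87)]
post_foot []
hub_mouth [([0.489, -0.19, 0.05], 0.71)]
base [([0.488, -0.19, -0.002], 0.89)]
rack [([0.537, 0.162, 0.004], 0.69)]
egg_center [([0.539, 0.165, 0.073], 0.85)]
hen_center [([0.523, 0.244, 0.077], 0.95)]
```

View pics/top0.png

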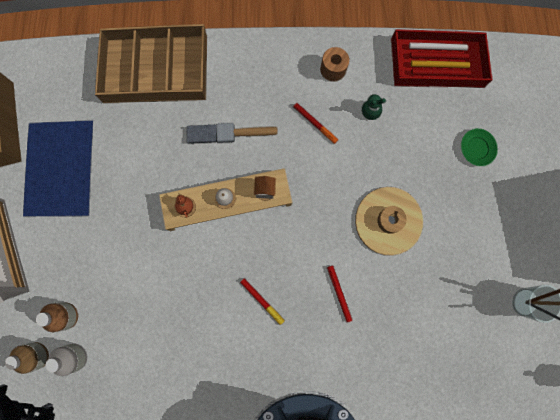

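View pics/scene0.png

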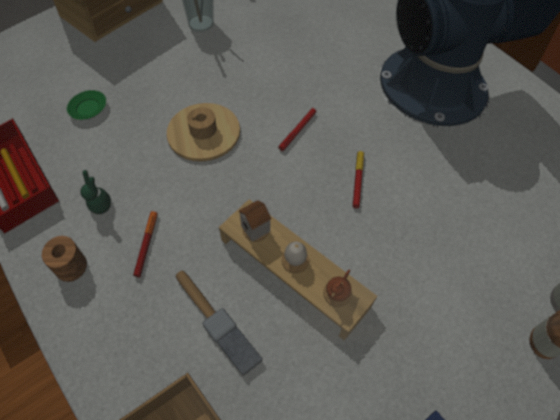

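```bash
cat >> h.py <<'E'
def yaw(q): y=R.from_quat(q).apply([0,1,0]);return np.degrees(np.arctan2(y[1],y[0]))
def plan(p,yw,mm=30,deg=5.0,n=None):
    """rows (tool x,y,z shifts /150mm, turn z /6deg) to TCP p, tool-y yaw yw (deg), levelling the tool"""
    s=bot.read_state();q=R.from_quat(s["eef_rot"]);P=np.array(s["ee_pos"]);p=np.array(p)
    a=np.radians(yw);y=np.array([np.cos(a),np.sin(a),0]);z=np.array([0,0,-1.]);G=R.from_matrix(np.stack([np.cross(y,z),y,z],1))
    rv=(q.inv()*G).as_rotvec();n=n or int(max(np.ceil(np.linalg.norm(p-P)*1000/mm),np.ceil(np.degrees(np.linalg.norm(rv))/deg),1))
    print("from",P.round(4),round(yaw(s["eef_rot"]),1),"t",s["time_s"],"n",n)
    for i in range(n):
        d=q.inv().apply((p-P)/(n-i))/.15; r=np.degrees((q.inv()*G).as_rotvec()/(n-i))/6
        row=np.r_[d,r].round(3);P=P+q.apply(row[:3]*.15);q=q*R.from_rotvec(np.radians(row[3:]*6));print(row.tolist())
E
python3 - <<'E'
from h import *
plan([.50,.07,.30],8)
E
```

```text
from [0.156  0.5012 0.3039] 72.7 t 0.8 n 19
[-0.16, -0.109, 0.001, -0.0, 0.0, 0.568]
[-0.166, -0.099, 0.001, -0.0, 0.0, 0.568]
[-0.172, -0.089, 0.001, -0.0, 0.0, 0.568]
[-0.177, -0.078, 0.001, -0.0, 0.0, 0.568]
[-0.181, -0.068, 0.001, -0.0, 0.0, 0.567]
[-0.185, -0.057, 0.002, -0.0, 0.0, 0.568]
[-0.188, -0.046, 0.001, -0.0, 0.0, 0.567]
[-0.19, -0.034, 0.002, -0.0, 0.0, 0.568]
[-0.192, -0.023, 0.001, -0.0, 0.0, 0.567]
[-0.193, -0.012, 0.002, -0.0, 0.0, 0.568]
[-0.194, -0.0, 0.001, -0.0, 0.0, 0.567]
[-0.193, 0.011, 0.002, -0.0, 0.0, 0.568]
[-0.192, 0.023, 0.001, -0.0, 0.0, 0.567]
[-0.191, 0.034, 0.002, -0.0, 0.0, 0.568]
[-0.188, 0.046, 0.001, -0.0, 0.0, 0.567]
[-0.185, 0.057, 0.002, -0.0, 0.0, 0.568]
[-0.182, 0.067, 0.001, -0.0, 0.0, 0.567]
[-0.177, 0.078, 0.002, -0.0, 0.0, 0.568]
[-0.173, 0.089, 0.001, -0.0, 0.001, 0.567]
```

Call:
{"name": "arm_command", "arguments": {
  "deltas": [
    [-0.16, -0.11, 0, 0, 0, 0.57, 0],
    [-0.165, -0.1, 0, 0, 0, 0.57, 0],
    [-0.17, -0.09, 0, 0, 0, 0.57, 0],
    [-0.175, -0.08, 0, 0, 0, 0.57, 0],
    [-0.18, -0.07, 0, 0, 0, 0.57, 0],
    [-0.185, -0.055, 0, 0, 0, 0.57, 0],
    [-0.19, -0.045, 0, 0, 0, 0.57, 0],
    [-0.19, -0.035, 0, 0, 0, 0.57, 0],
    [-0.19, -0.025, 0, 0, 0, 0.57, 0],
    [-0.19, -0.01, 0, 0, 0, 0.57, 0]
  ]
}}

```text
time_s: 1.63
ee_pos: [0.3359, 0.273, 0.3041]
eef_rot: [0.436, 0.9, 0.0, 0.0]
contact_force: [-0.5, 0.7, 0.3]
gripper_width: 1.001
grip_force: 0.0
```

Call:
{"name": "arm_command", "arguments": {
  "deltas": [
    [-0.19, 0, 0, 0, 0, 0.57, 0],
    [-0.19, 0.01, 0, 0, 0, 0.57, 0],
    [-0.19, 0.025, 0, 0, 0, 0.57, 0],
    [-0.19, 0.035, 0, 0, 0, 0.57, 0],
    [-0.19, 0.045, 0, 0, 0, 0.57, 0],
    [-0.185, 0.055, 0, 0, 0, 0.57, 0],
    [-0.18, 0.07, 0, 0, 0, 0.57, 0],
    [-0.175, 0.08, 0, 0, 0, 0.57, 0],
    [-0.175, 0.09, 0, 0, 0, 0.57, 0],
    [0, 0, 0, 0, 0, 0, 0]
  ]
}}

```text
time_s: 2.47
ee_pos: [0.5003, 0.0676, 0.3036]
eef_rot: [0.66, 0.751, -0.0, 0.001]
contact_force: [0.0, 0.7, -0.2]
gripper_width: 1.001
grip_force: 0.0
```

Run:
```python
from h import *
s=bot.read_state();print(s["time_s"],s["ee_pos"],yaw(s["eef_rot"]),s["joint_positions"])
c=viewer.camera("wrist");cv2.imwrite("pics/w1.png",c["img"][...,::-1]);print(c["T"].round(3).tolist())
for q in["house_center","egg_center"]:
    print(q,[(np.round(d["centre"],4).tolist(),round(d["confidence"],2)) for d in nets.tip_of(q,c)[:2]])
P=cloud(c).reshape(-1,3);m=(np.hypot(P[:,0]-.555,P[:,1]-.078)<.035)&(P[:,2]>.075)
Q=P[m];r=Q[Q[:,2]>.1085];print("zmax",Q[:,2].max(),len(Q),len(r))
if len(Q):
    box=cv2.minAreaRect((Q[:,:2]*1000).astype(np.float32));print(box)
    u=np.linalg.svd(r[:,:2]-r[:,:2].mean(0))[2][0];print("ridge",r.mean(0),np.degrees(np.arctan2(u[1],u[0])))
```

```text
2.4667 [0.50029618 0.06763501 0.30361441] 7.343687620915436 [ 1.34974846e-01  2.03031876e-01 -6.06508577e-02  1.30602417e+00
 -1.29249459e-03  1.57759965e+00]
[[0.992, 0.122, 0.037, 0.49], [0.128, -0.951, -0.283, 0.139], [0.0, 0.285, -0.959, 0.374], [0.0, 0.0, 0.0, 1.0]]
house_center [([0.5533, 0.0762, 0.0739], 0.75), ([0.4936, -0.188, -0.0006], 0.72)]
egg_center [([0.5376, 0.1599, 0.0765], 0.63)]
zmax 0.32909514666845907 19351 18139
((547.4677734375, 78.87496185302734), (43.1873664855957, 53.4019889831543), 86.65715789794922)
ridge [0.54974625 0.08205049 0.29332039] -9.965879001940369
```

View pics/w1.png

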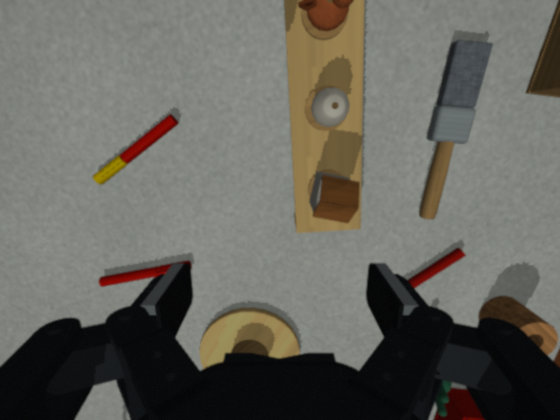

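Run:
```python
from h import *
c=viewer.camera("wrist")
P=cloud(c).reshape(-1,3);m=(np.hypot(P[:,0]-.554,P[:,1]-.077)<.038)&(P[:,2]>.06)&(P[:,2]<.15)
Q=P[m];print("zmax",np.percentile(Q[:,2],[50,90,99,100]),len(Q))
top=Q[Q[:,2]>.088]
print(cv2.minAreaRect((top[:,:2]*1000).astype(np.float32)))
zt=np.percentile(Q[:,2],99.5)
for k in(.002,.003,.005):
    r=top[top[:,2]>zt-k];u=np.linalg.svd(r[:,:2]-r[:,:2].mean(0))[2];print(len(r),r.mean(0).round(4),np.degrees(np.arctan2(u[0,1],u[0,0])))
# slope planes: gradient of z
A=np.c_[top[:,:2]-top[:,:2].mean(0),np.ones(len(top))]
best=None
for a in np.radians(np.arange(-60,61,1.)):
    n=np.array([-np.sin(a),np.cos(a)]);d=top[:,:2]@n
    # fit z = h - s|d-d0|
    for d0 in np.arange(d.mean()-.01,d.mean()+.01,.001):
        B=np.c_[np.ones(len(d)),-abs(d-d0)];x,res,*_=np.linalg.lstsq(B,top[:,2],rcond=None)
        e=np.median(abs(B@x-top[:,2]))
        if best is None or e<best[0]: best=(e,np.degrees(a),d0,x)
print(best)
im=c["img"][120:260,250:420,::-1];cv2.imwrite("pics/w1c.png",cv2.resize(im,None,fx=4,fy=4,interpolation=cv2.INTER_CUBIC))
```

```text
zmax [0.10477527 0.11344488 0.11520163 0.1164094 ] 2033
((553.3585205078125, 78.39996337890625), (43.248939514160156, 36.396453857421875), 86.32054138183594)
204 [0.5527 0.0785 0.1144] -3.519742016636865
307 [0.5528 0.0785 0.1139] -4.368410045031088
496 [0.5526 0.0787 0.113 ] -4.114924338664014
(np.float64(0.0009392852090607529), np.float64(-4.0), np.float64(0.11630519253369104), array([0.11389199, 0.77835949]))
```

View pics/w1c.png

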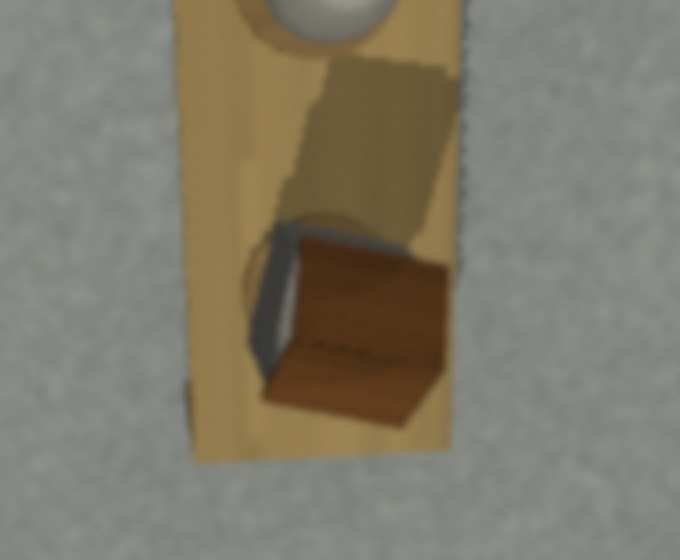

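Run:
```python
from h import *
plan([.488,-.19,.22],-4)
```

```text
from [0.4972 0.071  0.3038] 7.8 t 2.6667 n 10
[-0.172, -0.03, 0.056, -0.001, -0.0, 0.196]
[-0.172, -0.026, 0.056, -0.001, -0.0, 0.196]
[-0.173, -0.022, 0.056, -0.0, -0.0, 0.196]
[-0.173, -0.019, 0.056, -0.001, -0.0, 0.196]
[-0.173, -0.015, 0.056, -0.0, -0.0, 0.196]
[-0.174, -0.012, 0.056, -0.001, -0.0, 0.196]
[-0.174, -0.008, 0.056, -0.0, -0.0, 0.196]
[-0.174, -0.005, 0.056, -0.001, -0.0, 0.196]
[-0.174, -0.001, 0.055, -0.0, -0.0, 0.196]
[-0.174, 0.002, 0.056, -0.001, -0.001, 0.197]
```

Call:
{"name": "arm_command", "arguments": {
  "deltas": [
    [-0.17, -0.03, 0.056, 0, 0, 0.2, 0],
    [-0.17, -0.026, 0.056, 0, 0, 0.2, 0],
    [-0.17, -0.022, 0.056, 0, 0, 0.2, 0],
    [-0.17, -0.019, 0.056, 0, 0, 0.2, 0],
    [-0.17, -0.015, 0.056, 0, 0, 0.2, 0],
    [-0.175, -0.012, 0.056, 0, 0, 0.2, 0],
    [-0.175, -0.008, 0.056, 0, 0, 0.2, 0],
    [-0.175, -0.005, 0.056, 0, 0, 0.2, 0],
    [-0.175, 0, 0.056, 0, 0, 0.2, 0],
    [-0.175, 0, 0.056, 0, 0, 0.2, 0]
  ]
}}

```text
time_s: 3.5
ee_pos: [0.4873, -0.189, 0.2199]
eef_rot: [0.733, 0.681, 0.0, 0.0]
contact_force: [-0.5, 0.1, -1.1]
gripper_width: 0.999
grip_force: 0.0
```

Call:
{"name": "arm_command", "arguments": {
  "deltas": [
    [0, 0, 0, 0, 0, 0, 0],
    [0, 0, 0, 0, 0, 0, 0],
    [0, 0, 0, 0, 0, 0, 0]
  ]
}}

```text
time_s: 3.75
ee_pos: [0.4874, -0.1881, 0.2202]
eef_rot: [0.733, 0.681, 0.0, -0.0]
contact_force: [0.3, 0.7, 0.1]
gripper_width: 0.993
grip_force: 0.0
```

Run:
```python
from h import *
s=bot.read_state();print(s["time_s"],s["ee_pos"],yaw(s["eef_rot"]))
c=viewer.camera("wrist");np.savez("hub.npz",**{k:c[k] for k in("img","depth","K","k1","T")})
print(nets.tip_of("hub_mouth",c)[:2])
# orthorectify on z=.046 plane around (.488,-.19), 0.1 mm/px *... 90 mm window, 0.15mm/px
n=600;g=(np.arange(n)-n/2)*.00015
X,Y=np.meshgrid(.488-g*-1,-.19+g);W=np.stack([X,Y,np.full_like(X,.046)],-1)
C=(W-c["T"][:3,3])@c["T"][:3,:3];x=C[...,0]/C[...,2];y=C[...,1]/C[...,2];f=1+c["k1"]*(x*x+y*y);K=c["K"]
m=cv2.remap(c["img"],(x*f*K[0,0]+K[0,2]).astype(np.float32),(y*f*K[1,1]+K[1,2]).astype(np.float32),cv2.INTER_CUBIC)
cv2.imwrite("pics/hub.png",m[...,::-1])
P=cloud(c).reshape(-1,3);t=P[(abs(P[:,2]-.046)<.005)&(np.hypot(P[:,0]-.488,P[:,1]+.19)<.04)]
print(len(t),t[:,2].mean(),cv2.minEnclosingCircle((t[:,:2]*1000).astype(np.float32)))
```

```text
3.75 [ 0.4873942  -0.18809162  0.22018309] -4.200893279559325
[{'centre': [0.4859, -0.1914, 0.0468], 'confidence': 0.6}]
2709 0.046188895244456046 ((489.0625, -190.6326904296875), 28.1148681640625)
```

View pics/hub.png

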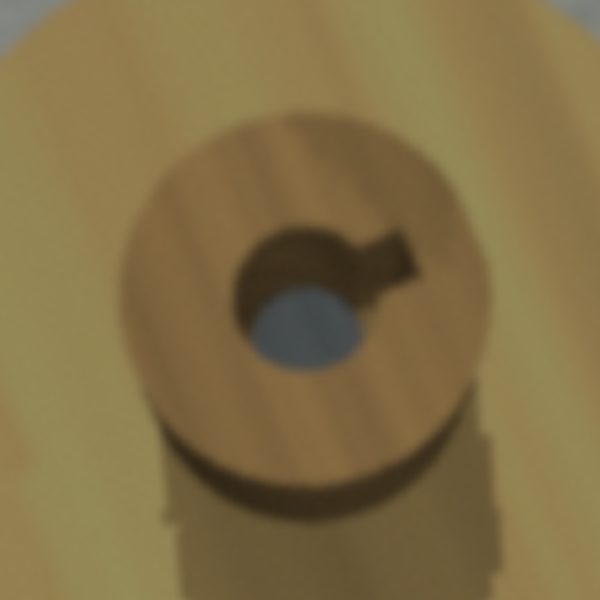

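```bash
cat > fit.py <<'E'
from h import *
from scipy.optimize import differential_evolution as DE
m=cv2.imread("pics/hub.png").astype(np.float32);sc=m[...,2]-m[...,0]*1.0   # R-B: wood vs dark/steel
sc=cv2.GaussianBlur(sc,(0,0),3);print(sc[150,300],sc[260,300],sc[330,306],sc[300,440],sc[255,400])
n=600;v,u=np.mgrid[:n,:n]*1.0
def inside(p,g=0):
    a=np.radians(p[2]);x=(u-p[0])*.15;y=(v-p[1])*.15
    X=x*np.cos(a)+y*np.sin(a);Y=-x*np.sin(a)+y*np.cos(a)
    return (np.hypot(x,y)<11+g)|((X>0)&(X<17.5+g)&(abs(Y)<4+g))
for feat in(sc,cv2.GaussianBlur(m.sum(2),(0,0),3)):
    def f(p):
        o=inside(p,1.5)&~inside(p,.3);i=inside(p,-.3)&~inside(p,-1.5)
        return -(feat[o].mean()-feat[i].mean())
    r=DE(f,[(290,325),(285,315),(-35,-10)],seed=1,maxiter=25,popsize=8,polish=False)
    p=r.x;print(p,r.fun,"world",.488+(p[0]-300)*.00015,-.19+(p[1]-300)*.00015,p[2])
E
python3 fit.py
```

```text
66.62285 33.180058 -5.1842294 64.914955 29.80651
[305.14030252 297.50892664 -23.64615657] -26.726829528808594 world 0.4887710453779942 -0.1903736610045019 -23.646156573229884
[304.52434979 298.62948249 -23.65599098] -81.62832641601562 world 0.48867865246815145 -0.190205577625823 -23.655990983451797
```

Run:
```python
from h import *
plan([.553,.0785,.2],-4)
```

```text
from [ 0.4877 -0.1879  0.2205] -4.2 t 3.85 n 10
[0.18, 0.031, 0.014, 0.001, 0.0, -0.003]
[0.18, 0.031, 0.014, 0.001, 0.0, -0.003]
[0.18, 0.031, 0.014, 0.0, 0.0, -0.003]
[0.18, 0.031, 0.013, 0.001, 0.0, -0.002]
[0.18, 0.031, 0.014, 0.0, 0.0, -0.003]
[0.181, 0.03, 0.013, 0.001, 0.0, -0.002]
[0.18, 0.031, 0.014, 0.0, 0.0, -0.003]
[0.18, 0.031, 0.013, 0.001, 0.0, -0.002]
[0.181, 0.03, 0.014, 0.0, 0.0, -0.003]
[0.18, 0.031, 0.013, 0.001, 0.001, -0.002]
```

Call:
{"name": "arm_command", "arguments": {
  "deltas": [
    [0.18, 0.031, 0.014, 0, 0, 0, 0],
    [0.18, 0.031, 0.014, 0, 0, 0, 0],
    [0.18, 0.031, 0.014, 0, 0, 0, 0],
    [0.18, 0.031, 0.014, 0, 0, 0, 0],
    [0.18, 0.031, 0.014, 0, 0, 0, 0],
    [0.18, 0.031, 0.014, 0, 0, 0, 0],
    [0.18, 0.031, 0.014, 0, 0, 0, 0],
    [0.18, 0.031, 0.014, 0, 0, 0, 0],
    [0.18, 0.031, 0.014, 0, 0, 0, 0],
    [0.18, 0.031, 0.014, 0, 0, 0, 0]
  ]
}}

```text
time_s: 4.68
ee_pos: [0.5538, 0.0794, 0.1994]
eef_rot: [0.732, 0.681, 0.0, 0.0]
contact_force: [0.2, -0.2, 0.4]
gripper_width: 0.998
grip_force: 0.0
```

Call:
{"name": "arm_command", "arguments": {
  "deltas": [
    [0, 0, 0, 0, 0, 0, 0],
    [0, 0, 0, 0, 0, 0, 0],
    [0, 0, 0, 0, 0, 0, 0]
  ]
}}

```text
time_s: 4.93
ee_pos: [0.5536, 0.0773, 0.1991]
eef_rot: [0.732, 0.681, -0.0, 0.0]
contact_force: [-1.4, -0.3, -0.8]
gripper_width: 1.0
grip_force: 0.0
```

```bash
cat > house.py <<'E'
from h import *
def house(cx,cy,zt):
    """roof fit in wrist depth: tent model z=h-s|d-d0|, ends along ridge; zt=expected ridge height"""
    from scipy.optimize import least_squares
    c=viewer.camera("wrist");P=cloud(c).reshape(-1,3)
    t=P[(np.hypot(P[:,0]-cx,P[:,1]-cy)<.03)&(P[:,2]>zt-.018)&(P[:,2]<zt+.008)]
    def f(p):
        n=np.array([-np.sin(p[0]),np.cos(p[0])]);return t[:,2]-(p[2]-p[3]*abs(t[:,:2]@n-p[1]))
    best=min((least_squares(f,[a,np.array([-np.sin(a),np.cos(a)])@[cx,cy],zt,.8],loss="soft_l1",f_scale=.001) for a in np.radians([-30,-15,0])),key=lambda r:r.cost)
    a,d0,h,s=best.x;e=np.array([np.cos(a),np.sin(a)]);n=np.array([-e[1],e[0]])
    q=t[abs(f(best.x))<.002];u=q[:,:2]@e;lo,hi=np.percentile(u,[1,99]);ctr=e*(lo+hi)/2+n*d0
    print("house ctr",ctr.round(4),"ridge yaw",round(np.degrees(a),1),"top",round(h,4),"slope",round(s,2),"len",round(hi-lo,4),"n",len(q))
    S=bot.read_state();print("tcp",np.round(S["ee_pos"],4),round(yaw(S["eef_rot"]),1),"t",S["time_s"],"F",np.round(S["contact_force"],1),"w",S["gripper_width"])
    return c,P
E
python3 - <<'E'
from house import *
c,P=house(.553,.0785,.114)
cv2.imwrite("pics/w2.png",c["img"][...,::-1])
print([(np.round(d["centre"],4).tolist(),round(d["confidence"],2)) for d in nets.tip_of("house_center",c)[:2]])
E
```

```text
house ctr [0.5531 0.0782] ridge yaw -3.7 top 0.1155 slope 0.88 len 0.0357 n 3815
tcp [0.5536 0.0767 0.1992] -4.2 t 4.9833 F [0.2 0.5 0.2] w 0.9993909752183087
[([0.5534, 0.0787, 0.0769], 0.89)]
```

View pics/w2.png

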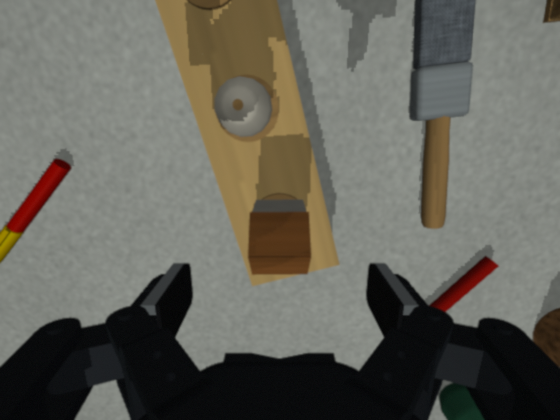

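Call:
{"name": "arm_command", "arguments": {
  "deltas": [
    [0.01, 0, 0.12, 0, 0, 0, 0],
    [0, 0, 0.12, 0, 0, 0, 0],
    [0, 0, 0.12, 0, 0, 0, 0],
    [0, 0, 0.06, 0, 0, 0, 0],
    [0, 0, 0.04, 0, 0, 0, 0],
    [0, 0, 0, 0, 0, 0, 0],
    [0, 0, 0, 0, 0, 0, 0]
  ]
}}

```text
time_s: 5.62
ee_pos: [0.5543, 0.0778, 0.1304]
eef_rot: [0.733, 0.68, 0.0, 0.0]
contact_force: [-0.8, 0.7, -0.6]
gripper_width: 1.0
grip_force: 0.0
```

Call:
{"name": "arm_command", "arguments": {
  "deltas": [
    [0, 0, 0, 0, 0, 0, 1],
    [0, 0, 0, 0, 0, 0, 1],
    [0, 0, 0, 0, 0, 0, 1],
    [0, 0, 0, 0, 0, 0, 1],
    [0, 0, 0, 0, 0, 0, 1],
    [0, 0, 0, 0, 0, 0, 1],
    [0, 0, 0, 0, 0, 0, 1],
    [0, 0, 0, 0, 0, 0, 1]
  ],
  "grip_force": 80
}}

```text
time_s: 6.28
ee_pos: [0.5544, 0.0783, 0.1306]
eef_rot: [0.733, 0.68, 0.0, 0.0]
contact_force: [-0.5, -0.2, 5.4]
gripper_width: 0.411
grip_force: 80.0
```

Call:
{"name": "arm_command", "arguments": {
  "deltas": [
    [0, 0, -0.05, 0, 0, 0, 1],
    [0, 0, -0.1, 0, 0, 0, 1],
    [0, 0, -0.1, 0, 0, 0, 1],
    [0, 0, -0.1, 0, 0, 0, 1],
    [0, 0, -0.05, 0, 0, 0, 1],
    [0, 0, 0, 0, 0, 0, 1],
    [0, 0, 0, 0, 0, 0, 1]
  ]
}}

```text
time_s: 6.87
ee_pos: [0.5541, 0.0782, 0.1899]
eef_rot: [0.733, 0.68, 0.0, 0.0]
contact_force: [0.1, 0.3, -1.7]
gripper_width: 0.408
grip_force: 79.6
```

Run:
```python
from house import *
S=bot.read_state()
c,P=house(.554,.078,S["ee_pos"][2]-.016)
plan([.4888,-.1903,S["ee_pos"][2]],-23.6)
```

```text
house ctr [0.5539 0.0784] ridge yaw -4.2 top 0.1747 slope 0.87 len 0.0473 n 8754
tcp [0.5538 0.0781 0.1894] -4.3 t 6.9167 F [ 0.1  1.2 -0.6] w 0.4128876578316968
from [0.5538 0.0781 0.1894] -4.3 t 6.9167 n 10
[-0.182, -0.03, -0.0, -0.001, 0.0, 0.322]
[-0.183, -0.024, -0.0, -0.001, 0.0, 0.322]
[-0.183, -0.018, -0.0, -0.0, 0.0, 0.322]
[-0.184, -0.011, -0.0, -0.0, 0.0, 0.322]
[-0.184, -0.005, -0.001, -0.001, 0.001, 0.322]
[-0.184, 0.001, -0.0, -0.0, 0.0, 0.322]
[-0.184, 0.007, -0.001, -0.001, 0.001, 0.322]
[-0.183, 0.014, -0.0, -0.0, 0.0, 0.322]
[-0.183, 0.02, -0.001, -0.001, 0.001, 0.323]
[-0.183, 0.025, -0.0, -0.0, 0.0, 0.322]
```

Call:
{"name": "arm_command", "arguments": {
  "deltas": [
    [-0.18, -0.03, 0, 0, 0, 0.32, 1],
    [-0.18, -0.024, 0, 0, 0, 0.32, 1],
    [-0.18, -0.018, 0, 0, 0, 0.32, 1],
    [-0.185, -0.011, 0, 0, 0, 0.32, 1],
    [-0.185, -0.005, 0, 0, 0, 0.32, 1],
    [-0.185, 0, 0, 0, 0, 0.32, 1],
    [-0.185, 0.007, 0, 0, 0, 0.32, 1],
    [-0.185, 0.014, 0, 0, 0, 0.32, 1],
    [-0.185, 0.02, 0, 0, 0, 0.32, 1],
    [-0.18, 0.025, 0, 0, 0, 0.32, 1]
  ]
}}

```text
time_s: 7.75
ee_pos: [0.4881, -0.191, 0.1889]
eef_rot: [0.837, 0.548, -0.001, -0.001]
contact_force: [1.9, 0.3, -0.5]
gripper_width: 0.414
grip_force: 79.6
```

Call:
{"name": "arm_command", "arguments": {
  "deltas": [
    [0, 0, 0, 0, 0, 0, 1],
    [0, 0, 0, 0, 0, 0, 1],
    [0, 0, 0, 0, 0, 0, 1],
    [0, 0, 0, 0, 0, 0, 1]
  ]
}}

```text
time_s: 8.08
ee_pos: [0.489, -0.1891, 0.1894]
eef_rot: [0.836, 0.549, -0.0, -0.0]
contact_force: [0.2, 0.1, -0.4]
gripper_width: 0.412
grip_force: 79.6
```

Run:
```python
from house import *
S=bot.read_state()
c,P=house(S["ee_pos"][0],S["ee_pos"][1],S["ee_pos"][2]-.015)
plan([.4888,-.1903,.170],-23.6)
cv2.imwrite("pics/s3.png",cv2.resize(viewer.camera("scene")["img"][60:200,120:310,::-1],None,fx=4,fy=4,interpolation=cv2.INTER_CUBIC))
```

```text
house ctr [ 0.4892 -0.1892] ridge yaw -23.3 top 0.1742 slope 0.86 len 0.0471 n 8541
tcp [ 0.4892 -0.189   0.1896] -23.4 t 8.1333 F [ 0.1  0.  -1. ] w 0.4147525726234153
from [ 0.4892 -0.189   0.1896] -23.4 t 8.1333 n 1
[-0.009, 0.001, 0.131, -0.007, -0.0, 0.036]
```

View pics/s3.png

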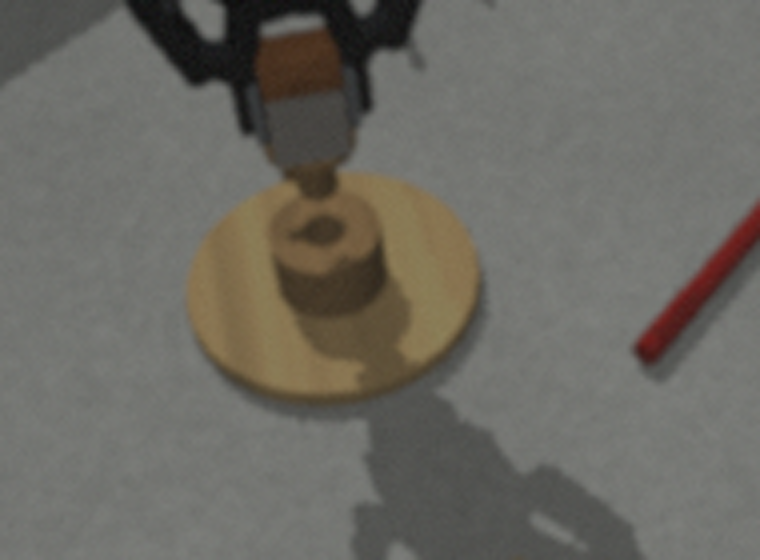

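Call:
{"name": "arm_command", "arguments": {
  "deltas": [
    [-0.009, 0, 0.04, 0, 0, 0.03, 1],
    [0, 0, 0.05, 0, 0, 0, 1],
    [0, 0, 0.04, 0, 0, 0, 1],
    [0, 0, 0.04, 0, 0, 0, 1],
    [0, 0, 0.03, 0, 0, 0, 1],
    [0, 0, 0.03, 0, 0, 0, 1],
    [0, 0, 0.02, 0, 0, 0, 1],
    [0, 0, 0, 0, 0, 0, 1]
  ]
}}

```text
time_s: 8.85
ee_pos: [0.4885, -0.191, 0.1518]
eef_rot: [0.837, 0.547, -0.0, -0.0]
contact_force: [-0.2, 1.7, -0.7]
gripper_width: 0.409
grip_force: 79.7
```

Call:
{"name": "arm_command", "arguments": {
  "deltas": [
    [0, 0, 0.01, 0, 0, 0, 1],
    [0, 0, 0.01, 0, 0, 0, 1],
    [0, 0, 0.01, 0, 0, 0, 1],
    [0, 0, 0.01, 0, 0, 0, 1],
    [0, 0, 0, 0, 0, 0, 1]
  ]
}}

```text
time_s: 9.27
ee_pos: [0.4887, -0.1911, 0.1463]
eef_rot: [0.837, 0.547, 0.0, 0.0]
contact_force: [1.5, 0.9, -1.1]
gripper_width: 0.413
grip_force: 79.7
```

Call:
{"name": "arm_command", "arguments": {
  "deltas": [
    [0, 0, 0.01, 0, 0, 0, 1],
    [0, 0, 0.01, 0, 0, 0, 1],
    [0, 0, 0, 0, 0, 0, 1]
  ]
}}

```text
time_s: 9.52
ee_pos: [0.4886, -0.1911, 0.1432]
eef_rot: [0.837, 0.547, 0.0, -0.0]
contact_force: [0.9, 1.6, -1.1]
gripper_width: 0.415
grip_force: 79.7
```

Call:
{"name": "arm_command", "arguments": {
  "deltas": [
    [0, 0, 0.015, 0, 0, 0, 1],
    [0, 0, 0.015, 0, 0, 0, 1],
    [0, 0, 0.01, 0, 0, 0, 1],
    [0, 0, 0, 0, 0, 0, 1]
  ]
}}

```text
time_s: 9.85
ee_pos: [0.4886, -0.191, 0.1371]
eef_rot: [0.837, 0.547, -0.0, -0.0]
contact_force: [1.9, 0.8, -2.0]
gripper_width: 0.41
grip_force: 79.8
```

Call:
{"name": "arm_command", "arguments": {
  "deltas": [
    [0, 0, 0.01, 0, 0, 0, 1],
    [0, 0, 0.01, 0, 0, 0, 1],
    [0, 0, 0, 0, 0, 0, 1]
  ]
}}

```text
time_s: 10.1
ee_pos: [0.4886, -0.1911, 0.1345]
eef_rot: [0.837, 0.547, 0.0, 0.0]
contact_force: [1.1, 1.6, 3.8]
gripper_width: 0.413
grip_force: 80.4
```

Call:
{"name": "arm_command", "arguments": {
  "deltas": [
    [0, 0, 0.01, 0, 0, 0, 1],
    [0, 0, 0.01, 0, 0, 0, 1],
    [0, 0, 0, 0, 0, 0, 1]
  ]
}}

```text
time_s: 10.35
ee_pos: [0.4886, -0.1911, 0.1316]
eef_rot: [0.837, 0.547, 0.0, 0.0]
contact_force: [0.5, 3.4, 5.0]
gripper_width: 0.415
grip_force: 80.7
```

Spring touched as expected; keep pushing until the collar stops it.

Call:
{"name": "arm_command", "arguments": {
  "deltas": [
    [0, 0, 0.01, 0, 0, 0, 1],
    [0, 0, 0.01, 0, 0, 0, 1],
    [0, 0, 0, 0, 0, 0, 1]
  ]
}}

```text
time_s: 10.6
ee_pos: [0.4886, -0.1911, 0.1288]
eef_rot: [0.837, 0.547, 0.0, 0.0]
contact_force: [-0.2, 3.1, 6.5]
gripper_width: 0.413
grip_force: 80.9
```

Call:
{"name": "arm_command", "arguments": {
  "deltas": [
    [0, 0, 0.007, 0, 0, 0, 1],
    [0, 0, 0, 0, 0, 0, 1]
  ]
}}

```text
time_s: 10.77
ee_pos: [0.4886, -0.191, 0.1285]
eef_rot: [0.837, 0.547, 0.0, 0.0]
contact_force: [-3.5, 3.8, 16.4]
gripper_width: 0.412
grip_force: 81.9
```

Call:
{"name": "arm_command", "arguments": {
  "deltas": [
    [0, 0, 0.007, 0, 0, 0, 1],
    [0, 0, 0, 0, 0, 0, 1]
  ]
}}

```text
time_s: 10.93
ee_pos: [0.4886, -0.191, 0.1285]
eef_rot: [0.837, 0.547, 0.001, 0.001]
contact_force: [-6.5, 5.9, 28.8]
gripper_width: 0.413
grip_force: 83.5
```

Run:
```python
from house import *
S=bot.read_state()
c,P=house(S["ee_pos"][0],S["ee_pos"][1],.113)
c=viewer.camera("scene")
for q in["house_center","egg_center","hen_center"]:print(q,[np.round(d["centre"],3).tolist() for d in nets.tip_of(q,c)[:1]])
cv2.imwrite("pics/s4.png",cv2.resize(c["img"][70:180,140:270,::-1],None,fx=5,fy=5,interpolation=cv2.INTER_CUBIC))
print(bot.read_state()["contact_force"],bot.read_state()["ee_pos"])
```

```text
house ctr [ 0.4887 -0.1911] ridge yaw -23.5 top 0.1133 slope 0.86 len 0.0467 n 8676
tcp [ 0.4886 -0.191   0.1285] -23.6 t 10.9833 F [-6.1  5.7 29. ] w 0.4091222460381439
house_center [[0.492, -0.194, 0.077]]
egg_center [[0.54, 0.163, 0.076]]
hen_center [[0.521, 0.245, 0.079]]
[-5.97697736  4.5588139  27.46994517] [ 0.48862567 -0.19105227  0.12849764]
```

View pics/s4.png

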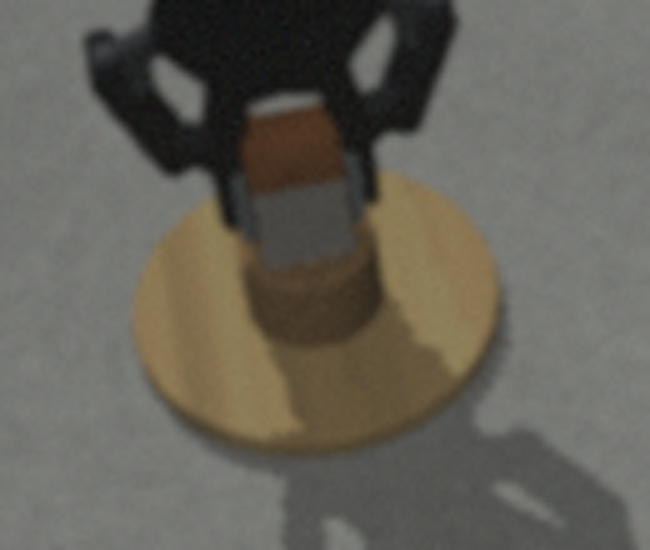

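The collar is seated on the hub face at about (310,255). The roof height also matches: 0.1133 m measured, less the 1.3 mm reading bias seen in the rack, against 0.112 m expected. The egg and hen posts are still in the rack.

```bash
python3 -c "
from station import bot
print(bot.hand_in())"
```

```text
the job is handed in; nothing more can be done
None
```

The birdhouse post is keyed into the hub, its collar flat on the face, still gripped and held down against the spring with about 28 N; the egg and hen posts stayed in the rack, and I handed the job in at about 11 s.

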